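# Clear, open and start the lunch cooker

## Robot

A 7-joint arm with a two-finger parallel gripper is mounted at the origin on a cart in front of the work surface, level with it; the furniture and walls round the work are solid. World frame = base frame: x ahead of the robot, y to its left, z up, the work surface at z = 0. Lengths are in m, angles in rad, forces in N, time in s.
With the tool pointing down it reaches from about 0.4 to 0.85 m from the base axis. Payload 4.5 kg.
Tool frame: the origin (TCP) lies between the finger pads; the fingertips stand 11 mm ahead of it and the grasp point (between the pads) lies 8 mm behind it (r.nose_length is the distance from the TCP to the fingertips, in m); z points along the fingers, y is the line along which they close (so a half turn about z gives the same grasp; the last joint's range is limited). The gripper opens to 88 mm and grips with 3 to 60 N. Pads are 18 mm wide; open, the fingers measure 123 mm over their backs; the gripper's body (75 mm by 187 mm) begins 45 mm behind the grasp point.
Start: joints at [0.034, 0.689, -0.195, 1.565, 0.157, 0.902, -0.215], TCP at [0.625, 0, 0.22] pointing down, gripper open.
Joint ranges: [-3.01, 3.01], [-0.46, 2.08], [-1.47, 1.51], [0.13, 2.56], [-1, 4.14], [0.04, 2.09], [-2.66, 2.66]. Speed limits (rad/s): [2.57, 2.57, 3.14, 3.14, 3.14, 3.14, 3.14].

## Interface

Orientations are given as a unit quaternion [x, y, z, w].
In Python, from plant import get_state, snapshot, camera_model, r gives the robot as it stands.
- The arm moves only by the shell command python3 -m inch 'ROWS' [FORCE]. ROWS is text: rows parted by semicolons, each of 7 numbers parted by spaces: the opening, from -1 (shut) to 1 (fully open), then the shift along the tool's x, y, z in m, then the turn, a rotation vector about the tool's x, y, z in rad. A call has 1 to 20 rows; each row shifts and turns the commanded pose from where the row before left it, along the tool's axes as they then stand; what a row does not reach is not made up. A row lasts 1/12 s, in which the tool goes at most 41.7 mm and 7.16 degrees, less where a joint would pass 70% of its speed; a pose out of reach is approached as far as the arm can. A call is refused whole if a number of a shift passes 0.0417 or a number of a turn 0.125, either way. A call with a gripper value outside its range is refused whole. The fingers move at their own pace and stop on an object; FORCE is the grip in N (left out, the last holds). Time passes only in rows, so rows that do not move let the fingers close. It gives the time, the measured TCP pose, the force, the opening and the grip force at its end, in the units of the state.
- get_state(): the state, without advancing time (a new reading comes with each control period).
- snapshot(name): name is "scene" or "side" or "wrist"; returns (picture, depth): 480x640x3 uint8, red, green, blue; 480x640 float32, m along the optical axis (not along the pixel's ray), 0 where there is no reading.
- camera_model(name): a dict with "intrinsics" (3x3 intrinsics, pixels), "view" (4x4, takes a point from world to camera coordinates). Camera axes: x right, y down, z forward; pixel columns grow to the right and rows downward; lengths in m; the calibration is good to about 2 mm. The wrist camera is an equidistant fisheye: a pixel r from the principal point sees the ray r / f radians off the axis. A picture is of the moment at which its call begins: read the wrist's pose just before it. camera_model takes no time and is no camera call; for the wrist camera it gives the pose at the moment of the call.
- r.finish_job(): hands the job in; it is judged then, once.
The state is a dict: "clock": time; "q": joint angles; "qd": joint speeds; "joint_torque": joint torques, N m; "tool_pos": TCP position; "eef_rot": TCP orientation; "contact_force": force on the tool from outside, world axes, zero at the start; "moment": the same for the moment, N m; "opening": opening from 0.0 (shut) to 1.0 (fully open); "finger_force": force on a finger pad.
Only numpy, scipy, OpenCV 4.12 (cv2) and the standard library are available. Lean on these libraries where they do the work, as an engineer would, in place of code of your own. Each camera call takes 0.05 s, during which the arm holds its last target. There are 200 camera calls.

## Task

Start the lunch cooker: lift the salt shaker off its lid and stand it upright on the free worktop, then swing the carry handle back off the keys until it clicks fully home against its rear stop. Then press the keys fully down one at a time, letting each spring up again, in this order: the round one, the long narrow one, the square one; never press the triangular key. Leave the bottles, the tin and the spice jar where they stand.

Things in the scene. Friction and masses are not known exactly. Their poses are not given: they have to be found in the camera images.
- cooker: White box-shaped lunch cooker fixed to the worktop, 180 mm deep (own x), 202 wide (own y). Origin: centre of underside, z up; front looks along own -x, to the robot (yaw up to 0.3 rad). Flat deck 75 mm high: steel lid behind (x > 0), in front a grey panel with four keys in a row at x = -56, y = -69, -23, 23, 69 mm, in varying order.
- handle (a joint): U-shaped carry handle, dark 10 mm bar, hinged at both sides of the cooker (arms at own y = +-110 mm). Rad: 0 = leaning forward over the keys, 45 deg above level; grows as it swings up and back; 1.833 = rear stop, 30 deg above level. Starts at 0 to 0.5. Friction holds it (2 N at the grip moves it); from 1.5 to 1.73 two spring balls resist (up to 4 N) and push it back, past them it snaps home.
- handle_grip (a point): Centre of the handle's rubber grip (14 mm thick round bar, 90 mm long, along the cooker's own y), 100 mm from the hinge line; moves with the handle. In the cooker's frame at handle value q: x = -100 cos(0.785+q), y = 0, z = 55 + 100 sin(0.785+q) mm.
- handle_hinge (a point): Middle of the handle's hinge line (which runs along the cooker's own y), 55 mm above the worktop at own x = 0, y = 0 of the cooker. Round bosses on the cooker's two sides (40 mm radius about this line, own y = 93 to 101 mm) rise to 95 mm above the worktop.
- key_round (a joint): Round white key, 30 mm across, first to be pressed, moving straight down. Value: metres pressed, 0 up, 0.006 fully down; a spring lifts it again. 1.5 N starts it, 4 N holds it 4 mm down (a press is felt from 4 mm), 5 N bottoms it.
- key_round_top (a point): Centre of the top face of the round key; with the key up it is 91 mm above the worktop and 16 mm above the cooker's deck.
- key_bar (a joint): Long narrow white key, 44 mm fore and aft by 14 mm wide, second to be pressed, moving straight down. Value: metres pressed, 0 up, 0.006 fully down; a spring lifts it again. 1.5 N starts it, 4 N holds it 4 mm down (a press is felt from 4 mm), 5 N bottoms it.
- key_bar_top (a point): Centre of the top face of the long narrow key; with the key up it is 91 mm above the worktop and 16 mm above the cooker's deck.
- key_square (a joint): Square white key, 28 x 28 mm, third to be pressed, moving straight down. Value: metres pressed, 0 up, 0.006 fully down; a spring lifts it again. 1.5 N starts it, 4 N holds it 4 mm down (a press is felt from 4 mm), 5 N bottoms it.
- key_square_top (a point): Centre of the top face of the square key; with the key up it is 91 mm above the worktop and 16 mm above the cooker's deck.
- key_triangle (a joint): Triangular white key, about 36 mm a side, not to be pressed, moving straight down. Value: metres pressed, 0 up, 0.006 fully down; a spring lifts it again. 1.5 N starts it, 4 N holds it 4 mm down (a press is felt from 4 mm), 5 N bottoms it.
- key_triangle_top (a point): Centre of the top face of the triangular key; with the key up it is 91 mm above the worktop and 16 mm above the cooker's deck.
- salt_shaker: Salt shaker, round, 44 mm across (cap 34), 90 mm tall, 0.07 to 0.14 kg, loose, at first standing on the cooker lid (75 mm up), where it blocks the swing of the handle. Origin: centre of its underside, z up its axis. Lift it only little there: a wall cabinet hangs 0.69 m above the worktop from 0.62 m ahead of the robot on, and the hood over the hob at 0.65 m, left of y = 0.39 m.
- soy_bottle: Bystander: round dark sauce bottle, 56 mm across, 214 mm tall, standing on the worktop to one side of the cooker. Origin: centre of its underside.
- oyster_bottle: Bystander: clear, slightly flat bottle with white cap, 46 mm (own x) by 79 mm (own y), 190 mm tall, standing on the worktop on the other side of the cooker. Origin: centre of its underside.
- food_tin: Bystander: food tin, 75 mm across, 58 mm tall, on the worktop behind the cooker. Origin: centre of its underside.
- spice_jar: Bystander: spice jar with green cap, 46 mm across, 105 mm tall, on the worktop behind the cooker. Origin: centre of its underside.

How it is judged:
On the way, in this order (a step that is already met when the one before it is completed fails the run):
1. the salt shaker stands upright on the worktop, let go and at rest (height (world z) of salt_shaker between -0.012 and 0.012 m and angle between salt_shaker's own z axis and vertical below 0.1 rad and contact force between the fingers and salt_shaker below 0.1 N and linear speed of salt_shaker below 0.03 m/s), for 0.2 s.
2. the carry handle is past its detent and against the rear stop (joint over 1.78 rad) (value of joint handle above 1.78 rad), for 0.2 s.
3. first: the round key is pressed at least 4 mm down with the other keys up (value of joint key_round above 0.004 m and value of joint each of key_bar, key_square, key_triangle below 0.002 m), for 0.05 s.
4. the round key is up again (value of joint key_round below 0.002 m), for 0.05 s.
5. second: the bar key is pressed at least 4 mm down with the other keys up (value of joint key_bar above 0.004 m and value of joint each of key_round, key_square, key_triangle below 0.002 m), for 0.05 s.
6. the bar key is up again (value of joint key_bar below 0.002 m), for 0.05 s.
7. third: the square key is pressed at least 4 mm down with the other keys up (value of joint key_square above 0.004 m and value of joint each of key_round, key_bar, key_triangle below 0.002 m), for 0.05 s.
At the end, for the whole second after the job is handed in: The salt shaker stands upright (within 0.1 rad) on the worktop, off the cooker, released and at rest; the handle is home at its rear stop (over 1.78 of 1.833 rad); all four keys are up (within 2 mm); the bottles, the tin and the spice jar are within 25 mm of where they stood (all of step 1 and value of joint handle above 1.78 rad and value of joint each of key_round, key_bar, key_square, key_triangle below 0.002 m and distance of each of soy_bottle, oyster_bottle, food_tin, spice_jar from where it was at the start of the episode below 0.025 m); the robot touches nothing.
It fails at once if the triangular key is pressed (over 3 mm) (value of joint key_triangle above 0.003 m).
It fails at once if a key is pressed (over 3 mm) before the handle is seated (value of joint any of key_round, key_bar, key_square, key_triangle above 0.003 m and not (value of joint handle above 1.78 rad)).
It fails at once if two keys are down (over 3 mm) at once (value of joint each of key_round, key_bar above 0.003 m or value of joint each of key_round, key_square above 0.003 m or value of joint each of key_round, key_triangle above 0.003 m or value of joint each of key_bar, key_square above 0.003 m or value of joint each of key_bar, key_triangle above 0.003 m or value of joint each of key_square, key_triangle above 0.003 m).
It fails at once if the salt shaker is tipped over (more than 0.6 rad) (angle between salt_shaker's own z axis and vertical above 0.6 rad).
It fails at once if a bystander (either bottle, the tin or the spice jar) is shifted more than 25 mm or tipped more than 0.4 rad (distance of any of soy_bottle, oyster_bottle, food_tin, spice_jar from where it was at the start of the episode above 0.025 m or angle between any of soy_bottle, oyster_bottle, food_tin, spice_jar's own z axis and vertical above 0.4 rad).
It also fails if it takes over 72 s, if anything falls off the work surface, if the arm or the gripper's body presses on something with over 40 N, if the wrist force passes 120 N, or if a joint passes its speed limit or range.

## Working session

There is one attempt and no reset: what is moved stays moved. The work goes in short steps, Python scripts to look and compute and a shell command to move; the robot and the scene stay as the last step left them, time stands still between calls to the robot, and variables do not carry over. Pictures are saved under pics/ and viewed, at most 10 in all, crops included, and the job is handed in when it is done.

```bash
mkdir -p pics; ls
python3 - <<'E'
from plant import *
import cv2,numpy as np
for n in ("scene","side","wrist"):
    m=camera_model(n); p,d=snapshot(n); cv2.imwrite(f"pics/{n}0.png",p[...,::-1]); np.savez(f"{n}0.npz",p=p,d=d,K=m["intrinsics"],V=m["view"])
    print(n,np.round(m["intrinsics"],1).tolist(),np.round(m["view"],3).tolist())
s=get_state();print(s["tool_pos"],s["eef_rot"],s["clock"],s["contact_force"])
E
```

```text
pics
scene [[539.8, 0.0, 319.9], [0.0, 539.8, 241.5], [0.0, 0.0, 1.0]] [[-0.701, -0.713, 0.011, 0.423], [-0.407, 0.387, -0.827, 0.355], [0.585, -0.584, -0.562, 0.696], [0.0, 0.0, 0.0, 1.0]]
side [[463.9, 0.0, 318.5], [0.0, 463.9, 237.3], [0.0, 0.0, 1.0]] [[-0.72, -0.693, 0.018, 0.427], [-0.427, 0.423, -0.8, 0.353], [0.547, -0.584, -0.6, 0.575], [0.0, 0.0, 0.0, 1.0]]
wrist [[371.6, 0.0, 324.2], [0.0, 371.6, 238.4], [0.0, 0.0, 1.0]] [[1.0, 0.001, -0.001, -0.625], [0.001, -0.959, 0.283, -0.04], [-0.001, -0.283, -0.959, 0.389], [0.0, 0.0, 0.0, 1.0]]
[ 6.24513658e-01 -5.00002919e-05  2.18913129e-01] [ 7.07088039e-01  7.07125195e-01 -5.12293531e-04 -4.49127671e-04] 0.15 [-0.6066465   0.2585334  -0.35192673]
```

View pics/scene0.png

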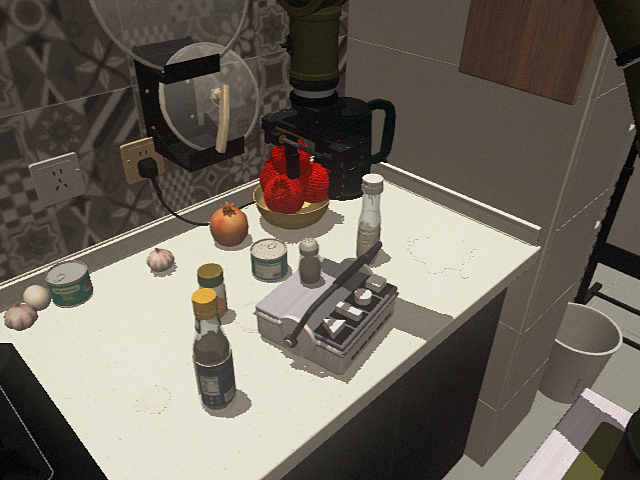

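View pics/wrist0.png

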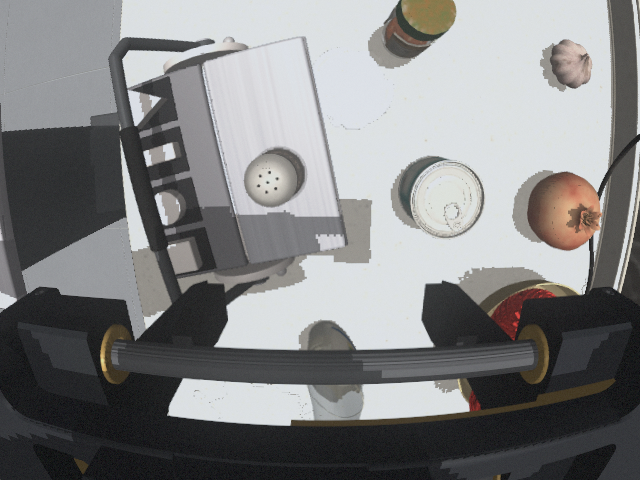

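View pics/side0.png

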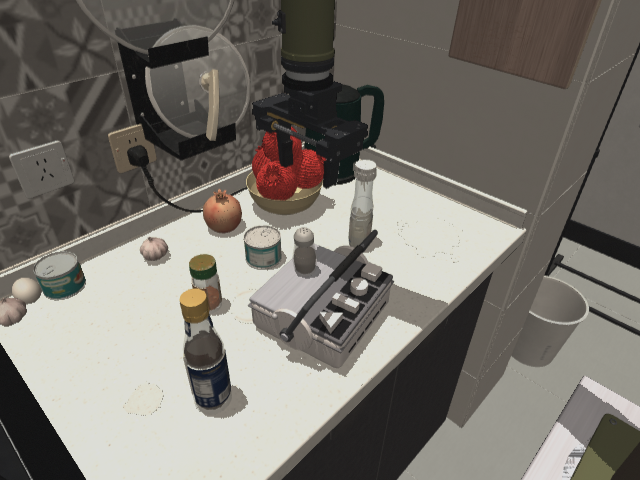

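```bash
cat > h.py <<'E'
import numpy as np
def ray(n,u,v,K,V):
    R=V[:3,:3];o=-R.T@V[:3,3]
    a=np.array([(u-K[0,2])/K[0,0],(v-K[1,2])/K[1,1]])
    if n=="wrist":
        t=np.hypot(*a);d=np.r_[a/t*np.sin(t),np.cos(t)]
    else:d=np.r_[a,1]
    return o,R.T@d
def onz(n,u,v,z,K,V):
    o,d=ray(n,u,v,K,V);return o+d*(z-o[2])/d[2]
def cloud(n,d,K,V):
    vv,uu=np.mgrid[:480,:640];a=(uu-K[0,2])/K[0,0];b=(vv-K[1,2])/K[1,1]
    if n=="wrist":
        t=np.hypot(a,b)+1e-9;s=np.tan(np.minimum(t,1.5))/t;a=a*s;b=b*s
    P=np.stack([a*d,b*d,d],-1);return (P-V[:3,3])@V[:3,:3]
E
python3 - <<'E'
from h import *
import cv2
D={n:dict(np.load(n+"0.npz")) for n in("scene","side","wrist")}
w=lambda n,u,v,z:np.round(onz(n,u,v,z,D[n]["K"],D[n]["V"])[:2],4)
print("lid rear L,R",w("wrist",304,38,.075),w("wrist",345,245,.075),"cap",w("wrist",270,178,.163))
print("bar,round",w("wrist",162,152,.091),w("wrist",172,206,.091))
for n,l in(("scene",[("tri",334,326),("bar",349,310),("rnd",364,297),("sq",377,284)]),("side",[("tri",330,320),("bar",346,302),("rnd",360,287),("sq",372,271)])):
    for a,u,v in l: print(n,a,w(n,u,v,.091))
for n in D:
    P=cloud(n,D[n]["d"],D[n]["K"],D[n]["V"]);ok=D[n]["d"]>0
    x,y,z=P[...,0],P[...,1],P[...,2]
    # worktop things map
    m=ok&(z>.069)&(z<.081)&(x>.3)&(x<.75)&(abs(y)<.3)
    mm=np.uint8(m);c,lab,st,ce=cv2.connectedComponentsWithStats(mm)
    k=1+np.argmax(st[1:,4]);q=P[lab==k][:,:2].astype(np.float32)
    rc=cv2.minAreaRect(q);print(n,"deck",rc,np.median(z[lab==k]))
    print(cv2.boxPoints(rc).round(3).tolist())
    m=np.uint8(ok&(z>.012)&(z<.3)&(x>.25)&(x<.95)&(abs(y)<.45))
    g=np.zeros((140,180),np.float32)
    i=((P[...,0]-.25)/.005).astype(int);j=((P[...,1]+.45)/.005).astype(int)
    sel=m>0;np.maximum.at(g,(i[sel],j[sel]),z[sel])
    np.save(n+"_g.npy",g)
g=np.maximum(np.load("scene_g.npy"),np.load("side_g.npy"))
im=cv2.applyColorMap(np.uint8(np.clip(g/.25,0,1)*255),cv2.COLORMAP_JET)
im=cv2.resize(im[::-1,::-1],None,fx=4,fy=4,interpolation=0)
for k in range(0,180,20): cv2.putText(im,f"{-.45+k*.005:.1f}",((180-k)*4-10,10),0,.35,(255,)*3)
for k in range(0,140,20): cv2.putText(im,f"{.25+k*.005:.2f}",(0,(140-k)*4),0,.35,(255,)*3)
cv2.imwrite("pics/map.png",im)
E
```

```text
lid rear L,R [0.6084 0.1515] [ 0.6432 -0.0254] cap [0.5926 0.0443]
bar,round [0.4898 0.0603] [0.4956 0.0139]
scene tri [0.4629 0.1087]
scene bar [0.4724 0.0638]
scene rnd [0.4773 0.0214]
scene sq [ 0.4849 -0.0213]
side tri [0.4665 0.1079]
side bar [0.4747 0.0612]
side rnd [0.4813 0.0182]
side sq [ 0.4926 -0.0278]
scene deck ((0.4911428689956665, 0.047026075422763824), (0.08888766914606094, 0.2163960188627243), 11.684179306030273) 0.07490582667671578
[[0.4259999990463257, 0.14399999380111694], [0.4699999988079071, -0.06800000369548798], [0.5569999814033508, -0.05000000074505806], [0.5130000114440918, 0.16200000047683716]]
side deck ((0.48930060863494873, 0.03882706165313721), (0.08109662681818008, 0.20165835320949554), 11.57958984375) 0.0767967439743763
[[0.42899999022483826, 0.1289999932050705], [0.4699999988079071, -0.06800000369548798], [0.5490000247955322, -0.052000001072883606], [0.5090000033378601, 0.1459999978542328]]
wrist deck ((0.5464766621589661, 0.0475664958357811), (0.16379748284816742, 0.21456998586654663), 10.908238410949707) 0.07496565248093053
[[0.44600000977516174, 0.13699999451637268], [0.4860000014305115, -0.0729999989271164], [0.6470000147819519, -0.041999999433755875], [0.6069999933242798, 0.1679999977350235]]
```

View pics/map.png

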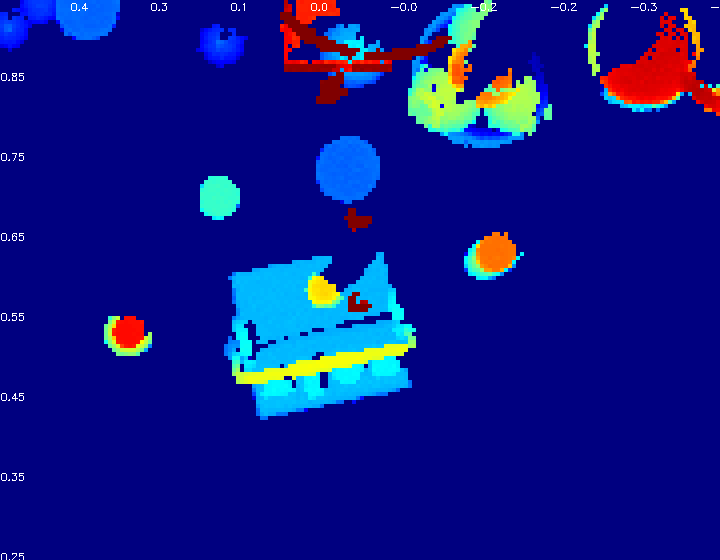

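Scene and side show the cooker front-centre, with the keys from its left (+y) in the order triangle, bar, round, square (scene (334,326), (349,310), (364,297), (377,284)). In the wrist view the shaker cap is at (270,178) and the lid's rear corners are (304,38) and (345,245). The height map puts soy at about (.535,.29), oyster (.634,-.166), tin (.74,.015) and jar (.704,.176).

```bash
cat > d.py <<'E'
import sys,numpy as np
from scipy.spatial.transform import Rotation as Ro
from plant import get_state
s=get_state();R=Ro.from_quat(s["eef_rot"]);p=np.array(s["tool_pos"])
print("t",round(s["clock"],2),"p",p.round(4),"op",round(float(s["opening"]),3),"ff",np.round(s["finger_force"],2),"F",np.round(s["contact_force"],1),"tooly ang",np.round(np.arctan2(*R.as_matrix()[[1,0],1]),3),"zaxis",R.as_matrix()[:,2].round(3))
a=np.array(sys.argv[1:],float).reshape(-1,3)
for t in a: print(t,"tool delta",R.inv().apply(t-p).round(4)); p=t
E
python3 - <<'E'
from h import *
D=dict(np.load("scene0.npz"))
for u,v in((540,240),(505,287),(370,168),(440,255),(300,470)):print(u,v,onz("scene",u,v,0,D["K"],D["V"]).round(3))
E
python3 -m inch '1 0 0 0 0 0 -0.0975;1 0 0 0 0 0 -0.0975;1 0.025 -0.012 0 0 0 0;1 0.0255 -0.0112 0 0 0 0;1 0 0 0 0 0 0;1 0 0 0 0 0 0'; python3 d.py .592 .045 .122
```

```text
540 240 [ 0.402 -0.503  0.   ]
505 287 [ 0.371 -0.292  0.   ]
370 168 [ 0.908 -0.496  0.   ]
440 255 [ 0.525 -0.289  0.   ]
300 470 [0.361 0.277 0.   ]
clock: 0.65
tool_pos: [0.5916, 0.0469, 0.2196]
eef_rot: [0.634, 0.774, 0.0, -0.0]
contact_force: [0.1, 0.3, -0.1]
opening: 1.0
finger_force: 0.0
t 0.65 p [0.5916 0.0469 0.2196] op 1.0 ff 0.0 F [ 0.1  0.3 -0.1] tooly ang 0.198 zaxis [-0.001  0.001 -1.   ]
[0.592 0.045 0.122] tool delta [-0.002   0.      0.0976]
```

```bash
python3 -m inch '1 -0.002 0 0.025 0 0 0;1 0 0 0.025 0 0 0;1 0 0 0.025 0 0 0;1 0 0 0.0226 0 0 0;1 0 0 0 0 0 0;-1 0 0 0 0 0 0;-1 0 0 0 0 0 0;-1 0 0 0 0 0 0;-1 0 0 0 0 0 0;-1 0 0 0 0 0 0;-1 0 0 0 0 0 0;-1 0 0 0 0 0 0;-1 0 0 0 0 0 0' 12; python3 d.py
```

```text
clock: 1.73
tool_pos: [0.5929, 0.0431, 0.1222]
eef_rot: [0.635, 0.773, 0.0, 0.0]
contact_force: [-0.8, -0.6, 0.2]
opening: 0.415
finger_force: 0.2
t 1.73 p [0.5929 0.0431 0.1222] op 0.415 ff 0.15 F [-0.8 -0.6  0.2] tooly ang 0.195 zaxis [ 0.  0. -1.]
```

```bash
python3 -m inch '-1 0 0 0 0 0 0;-1 0 0 0 0 0 0;-1 0 0 0 0 0 0;-1 0 0 0 0 0 0'; python3 -m inch '-1 0 0 -0.01 0 0 0;-1 0 0 -0.015 0 0 0;-1 0 0 0 0 0 0' ;python3 - <<'E'
from plant import *
import cv2
p,d=snapshot("side");cv2.imwrite("pics/s1.png",cv2.resize(p[180:380,220:460,::-1],None,fx=3,fy=3))
E
```

```text
clock: 2.07
tool_pos: [0.5927, 0.0431, 0.122]
eef_rot: [0.635, 0.773, -0.0, -0.0]
contact_force: [-1.9, -0.6, 2.3]
opening: 0.374
finger_force: 12.0
clock: 2.32
tool_pos: [0.5948, 0.0435, 0.1494]
eef_rot: [0.635, 0.773, 0.002, 0.002]
contact_force: [1.0, 0.4, -1.6]
opening: 0.376
finger_force: 12.0
```

View pics/s1.png

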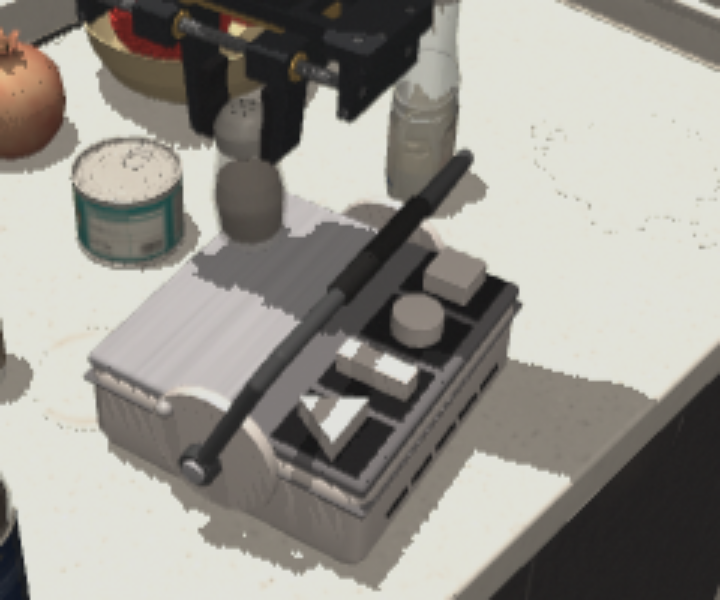

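The shaker hangs upright in the fingers by its waist at (245,190), clear of the lid. The key order is also confirmed in this view.

```bash
python3 -m inch '-1 0 0 -0.02 0 0 0;-1 0 0 -0.03 0 0 0;-1 0 0 -0.03 0 0 0;-1 0 0 0 0 0 0;-1 0 0 0 0 0 0'; python3 d.py .5 -.28 .23 .5 -.28 .05
```

```text
clock: 2.78
tool_pos: [0.5938, 0.0432, 0.228]
eef_rot: [0.635, 0.773, 0.001, 0.001]
contact_force: [0.0, -0.8, -2.7]
opening: 0.374
finger_force: 12.0
t 2.78 p [0.5938 0.0432 0.228 ] op 0.374 ff 12.0 F [ 0.  -0.8 -2.7] tooly ang 0.195 zaxis [ 0.003  0.    -1.   ]
[ 0.5  -0.28  0.23] tool delta [-0.299  -0.1546 -0.0024]
[ 0.5  -0.28  0.05] tool delta [ 0.     -0.0006  0.18  ]
```

```bash
python3 -m inch '-1 -0.015 -0.008 0 0 0 0;-1 -0.025 -0.013 0 0 0 0;-1 -0.025 -0.013 0 0 0 0;-1 -0.025 -0.013 0 0 0 0;-1 -0.025 -0.013 0 0 0 0;-1 -0.025 -0.013 0 0 0 0;-1 -0.025 -0.013 0 0 0 0;-1 -0.025 -0.013 0 0 0 0;-1 -0.025 -0.013 0 0 0 0;-1 -0.025 -0.013 0 0 0 0;-1 -0.025 -0.013 0 0 0 0;-1 -0.02 -0.01 0 0 0 0;-1 -0.014 -0.007 0 0 0 0;-1 0 0 0 0 0 0;-1 0 0 0 0 0 0;-1 0 0 0 0 0 0'; python3 d.py .5 -.28 .05
```

```text
clock: 4.12
tool_pos: [0.4989, -0.2781, 0.226]
eef_rot: [0.634, 0.773, 0.001, -0.001]
contact_force: [0.4, 0.0, -1.4]
opening: 0.372
finger_force: 12.0
t 4.12 p [ 0.4989 -0.2781  0.226 ] op 0.372 ff 12.0 F [ 0.4  0.  -1.4] tooly ang 0.197 zaxis [-0.001  0.002 -1.   ]
[ 0.5  -0.28  0.05] tool delta [-0.0025  0.0008  0.176 ]
```

```bash
python3 -m inch '-1 0 0 0.03 0 0 0;-1 0 0 0.03 0 0 0;-1 0 0 0.03 0 0 0;-1 0 0 0.03 0 0 0;-1 0 0 0.025 0 0 0;-1 0 0 0.018 0 0 0;-1 0 0 0.01 0 0 0;-1 0 0 0 0 0 0;-1 0 0 0 0 0 0'; python3 -m inch '-1 0 0 0.002 0 0 0;-1 0 0 0 0 0 0;-1 0 0 0.002 0 0 0;-1 0 0 0 0 0 0'; python3 d.py
```

```text
clock: 4.87
tool_pos: [0.4994, -0.2791, 0.0541]
eef_rot: [0.634, 0.773, 0.0, -0.0]
contact_force: [0.7, 0.3, -1.0]
opening: 0.372
finger_force: 12.0
clock: 5.2
tool_pos: [0.4991, -0.2805, 0.0505]
eef_rot: [0.635, 0.773, 0.0, 0.001]
contact_force: [-0.5, 0.4, -0.8]
opening: 0.375
finger_force: 12.0
t 5.2 p [ 0.4991 -0.2805  0.0505] op 0.375 ff 12.0 F [-0.5  0.4 -0.8] tooly ang 0.195 zaxis [ 0.001 -0.    -1.   ]
```

```bash
python3 -m inch '-1 0 0 0.0015 0 0 0;-1 0 0 0 0 0 0;-1 0 0 0.0015 0 0 0;-1 0 0 0 0 0 0'; python3 -m inch '-1 0 0 0.001 0 0 0;-1 0 0 0 0 0 0'
```

```text
clock: 5.53
tool_pos: [0.4989, -0.2804, 0.0471]
eef_rot: [0.635, 0.773, 0.0, 0.0]
contact_force: [0.8, 0.6, -0.1]
opening: 0.37
finger_force: 12.0
clock: 5.7
tool_pos: [0.4991, -0.2807, 0.0469]
eef_rot: [0.635, 0.773, -0.0, 0.001]
contact_force: [-1.9, 0.5, 7.2]
opening: 0.377
finger_force: 12.0
```

```bash
python3 -m inch '0 0 0 0 0 0 0;0.3 0 0 0 0 0 0;1 0 0 0 0 0 0;1 0 0 0 0 0 0;1 0 0 0 0 0 0;1 0 0 0 0 0 0;1 0 0 0 0 0 0;1 0 0 0 0 0 0;1 0 0 0 0 0 0'; python3 -m inch '1 0 0 -0.02 0 0 0;1 0 0 -0.03 0 0 0;1 0 0 -0.04 0 0 0;1 0 0 -0.04 0 0 0;1 0 0 -0.04 0 0 0;1 0 0 -0.015 0 0 0;1 0 0 0 0 0 0;1 0 0 0 0 0 0'; python3 d.py .49 .037 .226
python3 - <<'E'
from plant import *
import cv2
p,d=snapshot("wrist");cv2.imwrite("pics/w1.png",p[...,::-1])
E
```

```text
clock: 6.45
tool_pos: [0.4987, -0.2803, 0.0459]
eef_rot: [0.635, 0.773, 0.0, 0.0]
contact_force: [0.3, -0.9, -0.5]
opening: 0.998
finger_force: 0.0
clock: 7.12
tool_pos: [0.4989, -0.2805, 0.2316]
eef_rot: [0.635, 0.773, 0.0, 0.001]
contact_force: [-0.8, 0.5, -0.9]
opening: 1.001
finger_force: 0.0
t 7.12 p [ 0.4989 -0.2805  0.2316] op 1.001 ff 0.0 F [-0.8  0.5 -0.9] tooly ang 0.195 zaxis [ 0.001 -0.001 -1.   ]
[0.49  0.037 0.226] tool delta [0.3132 0.0527 0.0053]
```

View pics/w1.png

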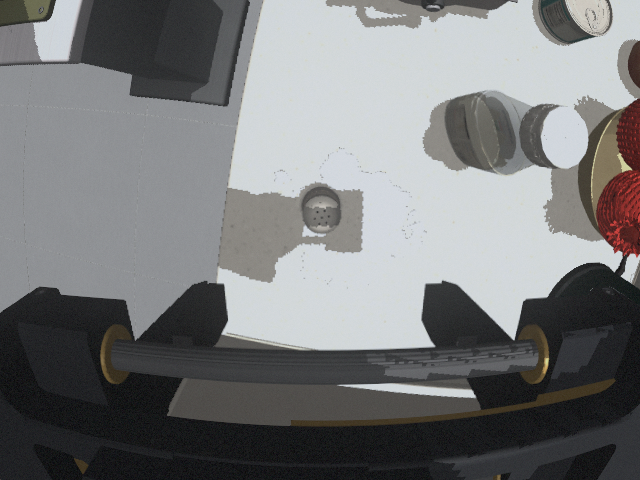

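The shaker stands upright on free worktop at (322,210). Next I take a look over the keys and handle.

```bash
python3 -m inch '1 0.02 0.004 0 0 0 0;1 0.03 0.006 0 0 0 0;1 0.03 0.006 0 0 0 0;1 0.03 0.006 0 0 0 0;1 0.03 0.006 0 0 0 0;1 0.03 0.006 0 0 0 0;1 0.03 0.006 0 0 0 0;1 0.03 0.006 0 0 0 0;1 0.025 0.005 0 0 0 0;1 0 0 0 0 0 0;1 0 0 0 0 0 0;1 0 0 0 0 0 0'
python3 - <<'E'
from plant import *
from h import *
import cv2
m=camera_model("wrist");p,d=snapshot("wrist");K,V=np.array(m["intrinsics"]),np.array(m["view"])
np.savez("w2.npz",p=p,d=d,K=K,V=V);cv2.imwrite("pics/w2.png",p[...,::-1])
P=cloud("wrist",d,K,V);x,y,z=P[...,0],P[...,1],P[...,2]
reg=(d>0)&(x>.4)&(x<.68)&(y>-.09)&(y<.2)
k=reg&(z>.071)&(z<.079);k=np.uint8(k)
c,lab,st,ce=cv2.connectedComponentsWithStats(k);q=P[lab==1+np.argmax(st[1:,4])][:,:2].astype(np.float32)
print("lid",cv2.minAreaRect(q),cv2.boxPoints(cv2.minAreaRect(q)).round(4).tolist())
k=np.uint8(reg&(z>.0885)&(z<.093))
c,lab,st,ce=cv2.connectedComponentsWithStats(k)
for i in range(1,c):
    if st[i,4]>80:
        q=P[lab==i][:,:2].astype(np.float32);print("key",st[i,4],ce[i].round(),cv2.minAreaRect(q))
k=reg&(z>.12)&(z<.18)&(p.max(2)<110)
q=P[k];print("handle n",k.sum(),np.median(q,0), q.max(0),cv2.minAreaRect(q[:,:2].astype(np.float32)),np.percentile(q[:,2],[5,50,95]))
E
python3 d.py
```

```text
clock: 8.17
tool_pos: [0.4984, -0.0213, 0.2297]
eef_rot: [0.635, 0.772, -0.001, -0.001]
contact_force: [-0.1, -0.4, 0.2]
opening: 1.001
finger_force: 0.0
lid ((0.5657076835632324, 0.05136646330356598), (0.12206079810857773, 0.20053145289421082), 11.7459135055542) [[0.4855000078678131, 0.1370999962091446], [0.5264000296592712, -0.05920000001788139], [0.6459000110626221, -0.03440000116825104], [0.6050000190734863, 0.16200000047683716]]
key 120 [369.  34.] ((0.5051215291023254, 0.13755056262016296), (0.01579373888671398, 0.008127261884510517), 5.515073776245117)
key 134 [401.  36.] ((0.5263307094573975, 0.14176830649375916), (0.0270416010171175, 0.008078839629888535), 15.090389251708984)
key 762 [316.  65.] ((0.4693748652935028, 0.10210845619440079), (0.020689494907855988, 0.03541306406259537), 12.514545440673828)
key 617 [310. 120.] ((0.4716203808784485, 0.05597621947526932), (0.029132036492228508, 0.014058735221624374), 11.169862747192383)
key 774 [317. 176.] ((0.48439502716064453, 0.011579018086194992), (0.021390147507190704, 0.028403719887137413), 11.295161247253418)
key 919 [318. 230.] ((0.49555644392967224, -0.033100493252277374), (0.023797469213604927, 0.02877487801015377), 11.496326446533203)
key 238 [383. 260.] ((0.5574949979782104, -0.04876309633255005), (0.04388292506337166, 0.00820230133831501), 12.385555267333984)
handle n 5114 [0.49735208 0.03604233 0.15046128] [0.53640096 0.14997808 0.15485689] ((0.5022718906402588, 0.03863607347011566), (0.024214308708906174, 0.22425484657287598), 11.661426544189453) [0.14033309 0.15046128 0.15302655]
t 8.22 p [ 0.4986 -0.0218  0.2299] op 1.001 ff 0.0 F [0.8 0.4 0.1] tooly ang 0.193 zaxis [-0.002 -0.001 -1.   ]
```

View pics/w2.png

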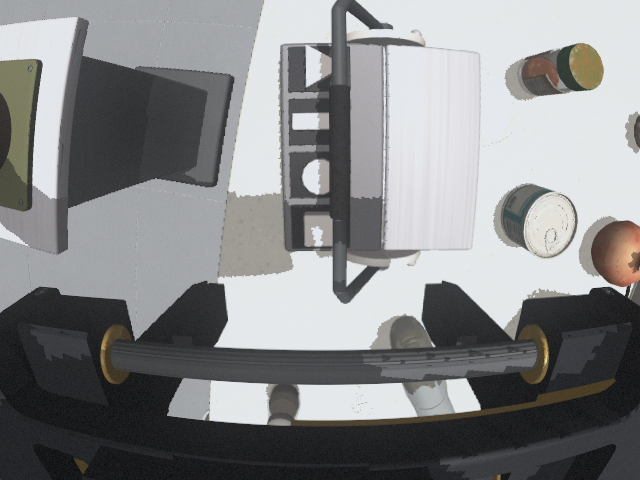

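Wrist view: the handle grip runs along column ~340 (rows 85-218), and the keys top to bottom are triangle, bar (310,120), round (317,176) and square (318,230). The cooker is at (.5373,.0457) with yaw .2025, and the handle is at about 0.35 rad.

```bash
python3 -m inch '1 0.02 0.003 0 0 0 -0.008;1 0.02 0.003 0 0 0 0;1 0.0187 0.004 0 0 0 0;1 0 0 0 0 0 0;1 0 0 0 0 0 0'; python3 d.py .497 .0375 .138
```

```text
clock: 8.63
tool_pos: [0.4974, 0.0384, 0.2306]
eef_rot: [0.632, 0.775, -0.0, -0.0]
contact_force: [0.2, 0.7, -0.2]
opening: 1.001
finger_force: 0.0
t 8.63 p [0.4974 0.0384 0.2306] op 1.001 ff 0.0 F [ 0.2  0.7 -0.2] tooly ang 0.203 zaxis [-0.001 -0.001 -1.   ]
[0.497  0.0375 0.138 ] tool delta [-0.0007 -0.0005  0.0926]
```

```bash
python3 -m inch '1 0 0 0.03 0 0 0;1 0 0 0.03 0 0 0;1 0 0 0.02 0 0 0;1 0 0 0.0126 0 0 0;1 0 0 0 0 0 0;-1 0 0 0 0 0 0;-1 0 0 0 0 0 0;-1 0 0 0 0 0 0;-1 0 0 0 0 0 0;-1 0 0 0 0 0 0;-1 0 0 0 0 0 0;-1 0 0 0 0 0 0;-1 0 0 0 0 0 0;-1 0 0 0 0 0 0;-1 0 0 0 0 0 0;-1 0 0 0 0 0 0;-1 0 0 0 0 0 0;-1 0 0 0 0 0 0;-1 0 0 0 0 0 0' 15;python3 d.py
```

```text
clock: 10.22
tool_pos: [0.4975, 0.0393, 0.1383]
eef_rot: [0.632, 0.775, 0.0, 0.0]
contact_force: [-0.3, -0.4, 0.1]
opening: 0.006
finger_force: 0.0
t 10.22 p [0.4975 0.0393 0.1383] op 0.006 ff 0.0 F [-0.3 -0.4  0.1] tooly ang 0.203 zaxis [ 0.  0. -1.]
```

Run:
```python
from plant import *
import cv2
p,d=snapshot("side");cv2.imwrite("pics/s2.png",cv2.resize(p[160:380,220:460,::-1],None,fx=2.5,fy=2.5))
```

```text
(no output)
```

View pics/s2.png

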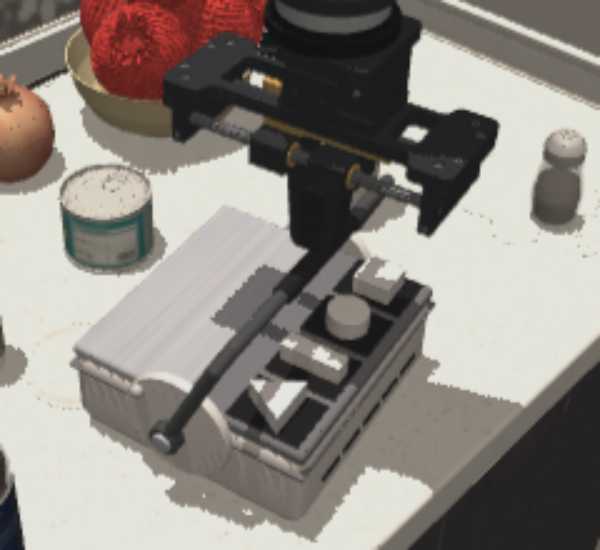

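Run:
```python
from plant import *
from h import *
c,s=np.cos(.2025),np.sin(.2025)
for n in("scene","side","wrist"):
    m=camera_model(n);p,d=snapshot(n);P=cloud(n,d,np.array(m["intrinsics"]),np.array(m["view"]))
    r=P-[.5373,.0457,0];X=r[...,0]*c+r[...,1]*s;Y=-r[...,0]*s+r[...,1]*c;Z=r[...,2]
    k=(d>0)&(Y>.03)&(Y<.1)&(Z>.10)&(Z<.18)&(abs(X)<.12)&(p.max(2)<110)
    print(n,k.sum(),np.median(X[k]),np.median(Z[k]),np.percentile(Z[k],95),np.percentile(X[k],[5,95]))
```

```text
scene 252 -0.04423883814087859 0.14908803620088745 0.1518991880800898 [-0.04769198 -0.03821287]
side 275 -0.04352631116134843 0.15112497825446683 0.15369033099913806 [-0.04714079 -0.03772132]
wrist 3592 -0.0406623245789964 0.15005701726718823 0.15265282244772718 [-0.04565589 -0.03566691]
```

Run:
```python
from plant import *
from h import *
print(r.nose_length)
m=camera_model("side");K,V=np.array(m["intrinsics"]),np.array(m["view"])
for q in((.4975,.0393,.127),(.4975,.0393,.155),(.4975,.0393,.145)):
    a=V[:3,:3]@np.array(q)+V[:3,3];u=K@(a/a[2]);print(q,((u[:2]-[220,160])*2.5).round())
p,d=snapshot("side");P=cloud("side",d,K,V)
for v in range(245,275,3):
    print(v,[ (x,*P[v,x].round(3)) for x in (336,344,350,356)])
```

```text
0.011
(0.4975, 0.0393, 0.127) [314. 280.]
(0.4975, 0.0393, 0.155) [316. 247.]
(0.4975, 0.0393, 0.145) [315. 259.]
245 [(336, np.float64(0.509), np.float64(0.052), np.float64(0.183)), (344, np.float64(0.497), np.float64(0.048), np.float64(0.187)), (350, np.float64(0.486), np.float64(0.047), np.float64(0.193)), (356, np.float64(0.482), np.float64(0.038), np.float64(0.19))]
248 [(336, np.float64(0.509), np.float64(0.052), np.float64(0.177)), (344, np.float64(0.498), np.float64(0.047), np.float64(0.18)), (350, np.float64(0.485), np.float64(0.048), np.float64(0.188)), (356, np.float64(0.483), np.float64(0.036), np.float64(0.183))]
251 [(336, np.float64(0.509), np.float64(0.052), np.float64(0.171)), (344, np.float64(0.496), np.float64(0.048), np.float64(0.176)), (350, np.float64(0.485), np.float64(0.047), np.float64(0.182)), (356, np.float64(0.483), np.float64(0.035), np.float64(0.177))]
254 [(336, np.float64(0.509), np.float64(0.051), np.float64(0.165)), (344, np.float64(0.495), np.float64(0.049), np.float64(0.171)), (350, np.float64(0.485), np.float64(0.047), np.float64(0.176)), (356, np
[... 927 characters left out ...]
(0.49), np.float64(0.054), np.float64(0.153)), (350, np.float64(0.54), np.float64(-0.026), np.float64(0.075)), (356, np.float64(0.53), np.float64(-0.031), np.float64(0.078))]
269 [(336, np.float64(0.494), np.float64(0.067), np.float64(0.153)), (344, np.float64(0.487), np.float64(0.057), np.float64(0.151)), (350, np.float64(0.534), np.float64(-0.019), np.float64(0.076)), (356, np.float64(0.526), np.float64(-0.025), np.float64(0.077))]
272 [(336, np.float64(0.489), np.float64(0.074), np.float64(0.154)), (344, np.float64(0.536), np.float64(-0.004), np.float64(0.076)), (350, np.float64(0.529), np.float64(-0.013), np.float64(0.075)), (356, np.float64(0.52), np.float64(-0.019), np.float64(0.078))]
```

Run:
```python
from plant import *
from h import *
for n in("scene","side"):
    D=dict(np.load(n+"0.npz"));P=cloud(n,D["d"],D["K"],D["V"]);ok=(D["d"]>0)&(abs(P[...,0]-.6245)<.09)&(abs(P[...,1])<.05)&(P[...,2]>.18)
    q=P[ok];print(n,len(q))
    for a in np.arange(-.09,.09,.015):
        k=(q[:,0]-.6245>a)&(q[:,0]-.6245<a+.015)
        if k.sum()>3:print(round(a,3),k.sum(),np.sort(q[k][:,2])[:4].round(3),np.median(q[k][:,1]).round(3))
s=get_state();print(s["q"],s["tool_pos"])
```

```text
scene 10129
-0.09 641 [0.301 0.301 0.301 0.302] 0.011
-0.075 373 [0.248 0.252 0.254 0.254] 0.012
-0.06 500 [0.236 0.237 0.237 0.238] 0.011
-0.045 2866 [0.258 0.26  0.275 0.278] 0.008
-0.03 1977 [0.313 0.313 0.313 0.313] 0.026
-0.015 1199 [0.311 0.313 0.313 0.313] 0.035
0.0 863 [0.313 0.313 0.314 0.314] 0.036
0.015 268 [0.312 0.313 0.313 0.313] 0.032
0.03 248 [0.237 0.237 0.237 0.237] 0.009
0.045 579 [0.237 0.238 0.238 0.239] 0.011
0.06 342 [0.279 0.281 0.287 0.291] 0.021
0.075 273 [0.301 0.302 0.303 0.303] 0.029
side 10038
-0.09 720 [0.303 0.304 0.304 0.304] 0.012
-0.075 369 [0.266 0.266 0.268 0.269] 0.021
-0.06 564 [0.239 0.24  0.24  0.24 ] 0.01
-0.045 2649 [0.243 0.245 0.249 0.252] 0.006
-0.03 1830 [0.314 0.314 0.315 0.315] 0.025
-0.015 1170 [0.313 0.314 0.315 0.315] 0.034
0.0 866 [0.314 0.315 0.315 0.315] 0.035
0.015 296 [0.315 0.315 0.315 0.316] 0.028
0.03 209 [0.239 0.239 0.24  0.241] 0.017
0.045 680 [0.238 0.238 0.239 0.239] 0.01
0.06 380 [0.27  0.28  0.282 0.285] 0.02
0.075 305 [0.304 0.304 0.304 0.304] 0.027
[-0.03862254  0.66128168 -0.21234425  2.01893483  0.27942194  0.48841958
 -0.25227731] [0.49751048 0.03932876 0.13833786]
```

Measured in two cameras, the fingertips sit 18 mm above the reported TCP height instead of 11 mm below it. The gripper is therefore really about 29 mm higher than `tool_pos` says, so it closed just above the bar. From here I correct for that by going 30 mm lower.

```bash
python3 -m inch '1 0 0 -0.01 0 0 0;1 0 0 0 0 0 0;1 0 0 0 0 0 0;1 0 0 0 0 0 0;1 0 0 0 0 0 0;1 0 0 0 0 0 0;1 0 0 0 0 0 0;1 0 0 0 0 0 0;1 0 0 0 0 0 0;1 0 0 0 0 0 0;1 0 0 0 0 0 0;1 0 0 0 0 0 0' ; python3 -m inch '1 0 0 0.015 0 0 0;1 0 0 0.015 0 0 0;1 0 0 0.01 0 0 0;-1 0 0 0 0 0 0;-1 0 0 0 0 0 0;-1 0 0 0 0 0 0;-1 0 0 0 0 0 0;-1 0 0 0 0 0 0;-1 0 0 0 0 0 0;-1 0 0 0 0 0 0;-1 0 0 0 0 0 0;-1 0 0 0 0 0 0;-1 0 0 0 0 0 0;-1 0 0 0 0 0 0;-1 0 0 0 0 0 0;-1 0 0 0 0 0 0;-1 0 0 0 0 0 0'
```

```text
clock: 11.47
tool_pos: [0.4975, 0.0393, 0.1483]
eef_rot: [0.632, 0.775, 0.0, 0.0]
contact_force: [-0.1, -0.2, -0.1]
opening: 0.888
finger_force: 0.0
clock: 12.88
tool_pos: [0.4972, 0.0392, 0.1083]
eef_rot: [0.632, 0.775, -0.0, -0.0]
contact_force: [-1.2, -0.2, 1.7]
opening: 0.149
finger_force: 14.7
```

```bash
python3 -m inch '-1 0 0.0106 -0.0041 0 0 0;-1 0 0.0118 -0.0031 0 0 0;-1 0 0.0121 -0.0016 0 0 0;-1 0 0.0122 -0.0001 0 0 0;-1 0 0.0122 0.0014 0 0 0;-1 0 0.0118 0.0029 0 0 0;-1 0 0 0 0 0 0'; python3 -m inch '-1 0 0.0115 0.0042 0 0 0;-1 0 0.0108 0.0057 0 0 0;-1 0 0.0101 0.0069 0 0 0;-1 0 0 0 0 0 0';python3 d.py
```

```text
clock: 13.47
tool_pos: [0.5659, 0.053, 0.1112]
eef_rot: [0.632, 0.775, -0.002, -0.001]
contact_force: [-1.4, -1.3, -5.8]
opening: 0.145
finger_force: 15.3
clock: 13.8
tool_pos: [0.5962, 0.0592, 0.0939]
eef_rot: [0.632, 0.775, -0.002, -0.002]
contact_force: [-3.4, -0.7, -6.1]
opening: 0.139
finger_force: 15.3
t 13.8 p [0.5962 0.0592 0.0939] op 0.139 ff 15.3 F [-3.4 -0.7 -6.1] tooly ang 0.203 zaxis [-0.006 -0.002 -1.   ]
```

```bash
python3 -m inch '-1 0 0.0091 0.0081 0 0 0;-1 0 0.0081 0.0091 0 0 0;-1 0 0.0069 0.0101 0 0 0;-1 0 0.0016 0.0046 0 0 0;-1 0 0 0 0 0 0;-1 0 0 0 0 0 0';python3 d.py;python3 - <<'E'
from plant import *
from h import *
import cv2
c,s=np.cos(.2025),np.sin(.2025)
for n in("scene","side"):
    m=camera_model(n);p,d=snapshot(n);P=cloud(n,d,np.array(m["intrinsics"]),np.array(m["view"]))
    r=P-[.5373,.0457,0];X=r[...,0]*c+r[...,1]*s;Y=-r[...,0]*s+r[...,1]*c;Z=r[...,2]
    k=(d>0)&(Y>.03)&(Y<.1)&(Z>.09)&(Z<.16)&(abs(X)<.13)&(p.max(2)<110)&(X>0)
    print(n,k.sum(),np.median(X[k]),np.median(Z[k]))
E
```

```text
clock: 14.3
tool_pos: [0.6215, 0.0643, 0.0634]
eef_rot: [0.632, 0.775, -0.002, -0.001]
contact_force: [-4.0, -2.3, -9.6]
opening: 0.137
finger_force: 15.6
t 14.3 p [0.6215 0.0643 0.0634] op 0.137 ff 15.58 F [-4.  -2.3 -9.6] tooly ang 0.203 zaxis [-0.004 -0.001 -1.   ]
scene 361 0.08237621637593079 0.11199225345753558
side 330 0.0827745966266249 0.11266990978374519
```

```bash
python3 -m inch '-1 0 0.001 0.003 0 0 0;-1 0 0 0 0 0 0;-1 0 0 0 0 0 0'; python3 -m inch '1 0 0 0 0 0 0;1 0 0 0 0 0 0;1 0 0 0 0 0 0;1 0 0 0 0 0 0;1 0 0 0 0 0 0;1 0 0 0 0 0 0;1 0 0 0 0 0 0;1 0 0 -0.02 0 0 0;1 0 0 -0.04 0 0 0;1 0 0 -0.04 0 0 0;1 0 0 -0.04 0 0 0;1 0 0 -0.02 0 0 0;-1 0 0 0 0 0 0;-1 0 0 0 0 0 0'
cat > hq.py <<'E'
from plant import *
from h import *
import cv2,sys
c,s=np.cos(.2025),np.sin(.2025)
for n in("scene","side","wrist"):
    m=camera_model(n);p,d=snapshot(n);P=cloud(n,d,np.array(m["intrinsics"]),np.array(m["view"]))
    r=P-[.5373,.0457,0];X=r[...,0]*c+r[...,1]*s;Y=-r[...,0]*s+r[...,1]*c;Z=r[...,2]
    k=(d>0)&(abs(Y)<.1)&(Z>.09)&(Z<.16)&(X<.13)&(p.max(2)<110)&(X>.03)
    print(n,k.sum(),np.median(X[k]),np.median(Z[k]),np.percentile(Z[k],97))
    if n==sys.argv[1]:cv2.imwrite(sys.argv[2],p[...,::-1])
E
python3 hq.py side pics/s3.png; python3 d.py
```

```text
clock: 14.65
tool_pos: [0.6225, 0.0645, 0.0618]
eef_rot: [0.632, 0.775, -0.002, -0.001]
contact_force: [-7.8, -0.8, -2.6]
opening: 0.132
finger_force: 15.0
clock: 15.82
tool_pos: [0.6253, 0.0656, 0.2224]
eef_rot: [0.632, 0.775, 0.001, 0.001]
contact_force: [0.8, -0.9, -0.7]
opening: 0.874
finger_force: 0.0
scene 556 0.0834358941102158 0.10806014970989833 0.11164855583003357
side 565 0.08422579769449634 0.11033538649688847 0.11363037501101222
wrist 3094 0.08779688744624725 0.10989105874481633 0.11251077422657645
t 15.97 p [0.6234 0.0651 0.2193] op 0.735 ff 0.0 F [-0.5 -0.5 -0.2] tooly ang 0.203 zaxis [-0.004 -0.001 -1.   ]
```

View pics/s3.png

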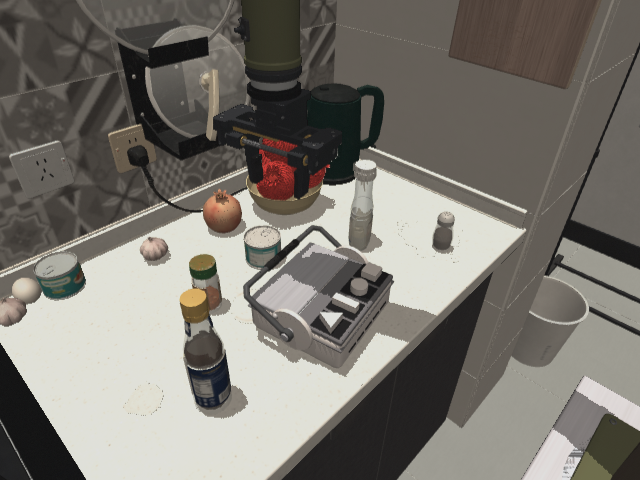

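Handle is at the rear stop: its bar is behind the lid at (250,285)-(315,230), and three cameras put the grip centre at 105 mm. Shaker is standing at (444,232). Now the keys.

```bash
python3 -m inch '-1 -0.01 -0.03 0 0 0 0;-1 -0.01 -0.04 0 0 0 0;-1 -0.005 -0.04 0 0 0 0;-1 0 -0.033 0 0 0 0;-1 0 0 0 0 0 0;-1 0 0 0 0 0 0;-1 0 0 0 0 0 0;-1 0 0 0 0 0 0;-1 0 0 0 0 0 0;-1 0 0 0 0 0 0;-1 0 0 0 0 0 0'; python3 d.py .4871 .0119 .22 .4871 .0119 .085
```

```text
clock: 16.88
tool_pos: [0.4902, 0.0125, 0.221]
eef_rot: [0.632, 0.775, 0.0, 0.0]
contact_force: [-0.6, -0.2, -0.4]
opening: 0.004
finger_force: 0.0
t 16.88 p [0.4902 0.0125 0.221 ] op 0.004 ff 0.0 F [-0.6 -0.2 -0.4] tooly ang 0.203 zaxis [ 0.  0. -1.]
[0.4871 0.0119 0.22  ] tool delta [ 0.0001 -0.0031  0.001 ]
[0.4871 0.0119 0.085 ] tool delta [-0.    -0.     0.135]
```

```bash
python3 -m inch '-1 0 -0.0031 0.03 0 0 0;-1 0 0 0.035 0 0 0;-1 0 0 0.035 0 0 0;-1 0 0 0.026 0 0 0;-1 0 0 0.01 0 0 0;-1 0 0 0 0 0 0;-1 0 0 0 0 0 0'; python3 d.py .4871 .0119 .073
python3 - <<'E'
from plant import *
from h import *
for n in("scene","side"):
    m=camera_model(n);p,d=snapshot(n);P=cloud(n,d,np.array(m["intrinsics"]),np.array(m["view"]))
    k=(d>0)&(abs(P[...,0]-.487)<.03)&(abs(P[...,1]-.012)<.012)&(P[...,2]>.085)&(P[...,2]<.2);z=P[...,2][k]
    print(n,np.histogram(z,np.arange(.086,.126,.002))[0])
E
```

```text
clock: 17.47
tool_pos: [0.4867, 0.0118, 0.0849]
eef_rot: [0.632, 0.775, -0.0, -0.0]
contact_force: [-1.0, -0.6, 0.1]
opening: 0.004
finger_force: 0.0
t 17.47 p [0.4867 0.0118 0.0849] op 0.004 ff 0.0 F [-1.  -0.6  0.1] tooly ang 0.203 zaxis [-0.001 -0.    -1.   ]
[0.4871 0.0119 0.073 ] tool delta [0.     0.0005 0.0119]
scene [11 53 49  3  0  0  0  0  4  9  7 15 17 13 16 14 16 18 14 18]
side [ 8  9 60 61  2  0  0  0  1  5  7 13 10 17 22 12 20 15 16 14]
```

```bash
python3 -m inch '-1 0 0 0.008 0 0 0;-1 0 0 0.005 0 0 0;-1 0 0 0 0 0 0';python3 -m inch '-1 0 0 0.003 0 0 0;-1 0 0 0.002 0 0 0;-1 0 0 0 0 0 0;-1 0 0 0 0 0 0';  python3 -m inch '-1 0 0 0.001 0 0 0;-1 0 0 0 0 0 0;-1 0 0 0 0 0 0'
```

```text
clock: 17.82
tool_pos: [0.487, 0.0116, 0.072]
eef_rot: [0.632, 0.775, 0.0, 0.0]
contact_force: [-0.4, 0.8, 1.2]
opening: 0.006
finger_force: 0.8
clock: 18.15
tool_pos: [0.487, 0.0116, 0.0674]
eef_rot: [0.632, 0.775, 0.0, 0.0]
contact_force: [0.5, 0.2, 3.2]
opening: 0.006
finger_force: 2.1
clock: 18.4
tool_pos: [0.487, 0.0115, 0.0664]
eef_rot: [0.632, 0.775, 0.0, 0.0]
contact_force: [1.0, -0.5, 5.7]
opening: 0.004
finger_force: 2.4
```

```bash
python3 -m inch '-1 0 0 0.0015 0 0 0;-1 0 0 0 0 0 0;-1 0 0 0 0 0 0'; python3 -m inch '-1 0 0 0.001 0 0 0;-1 0 0 0 0 0 0;-1 0 0 0 0 0 0'; python3 -m inch '-1 0 0 -0.01 0 0 0;-1 0 0 -0.012 0 0 0;-1 0 0 0 0 0 0;-1 0 0 0 0 0 0'; python3 d.py .4778 .0570 .087 .4778 .0570 .066
```

```text
clock: 18.65
tool_pos: [0.4871, 0.0116, 0.066]
eef_rot: [0.632, 0.775, 0.001, 0.001]
contact_force: [-0.3, -0.3, 17.5]
opening: 0.005
finger_force: 9.1
clock: 18.9
tool_pos: [0.4871, 0.0115, 0.0659]
eef_rot: [0.632, 0.775, 0.001, 0.001]
contact_force: [-1.8, 0.1, 28.3]
opening: 0.004
finger_force: 14.0
clock: 19.23
tool_pos: [0.4862, 0.0115, 0.0856]
eef_rot: [0.632, 0.775, -0.0, -0.0]
contact_force: [0.0, -0.1, -1.4]
opening: 0.004
finger_force: 0.0
t 19.23 p [0.4862 0.0115 0.0856] op 0.004 ff 0.0 F [ 0.  -0.1 -1.4] tooly ang 0.203 zaxis [-0.  0. -1.]
[0.4778 0.057  0.087 ] tool delta [ 0.0463  0.0009 -0.0014]
[0.4778 0.057  0.066 ] tool delta [-0.     0.     0.021]
```

Bottomed at 0.0662 (reported) and released. Next the bar key, then the square one.

```bash
python3 -m inch '-1 0.023 0.0005 -0.001 0 0 0;-1 0.0233 0.0004 0 0 0 0;-1 0 0 0 0 0 0;-1 0 0 0 0 0 0;-1 0 0 0 0 0 0'; python3 d.py .4778 .057 .066
```

```text
clock: 19.65
tool_pos: [0.4775, 0.0564, 0.086]
eef_rot: [0.632, 0.775, -0.001, -0.0]
contact_force: [-0.2, 1.1, -0.1]
opening: 0.003
finger_force: 0.0
t 19.65 p [0.4775 0.0564 0.086 ] op 0.003 ff 0.0 F [-0.2  1.1 -0.1] tooly ang 0.203 zaxis [-0.002 -0.001 -1.   ]
[0.4778 0.057  0.066 ] tool delta [0.0006 0.0005 0.02  ]
```

```bash
python3 -m inch '-1 0 0 0.008 0 0 0;-1 0 0 0.006 0 0 0;-1 0 0 0.004 0 0 0;-1 0 0 0.003 0 0 0;-1 0 0 0 0 0 0;-1 0 0 0 0 0 0'; python3 -m inch '-1 0 0 0.001 0 0 0;-1 0 0 0 0 0 0;-1 0 0 0 0 0 0'
```

```text
clock: 20.15
tool_pos: [0.4782, 0.0559, 0.0662]
eef_rot: [0.632, 0.775, -0.0, 0.001]
contact_force: [-0.9, -1.6, 10.1]
opening: 0.008
finger_force: 5.2
clock: 20.4
tool_pos: [0.4782, 0.0559, 0.066]
eef_rot: [0.632, 0.775, -0.0, 0.001]
contact_force: [-2.3, -2.2, 20.5]
opening: 0.008
finger_force: 10.1
```

```bash
python3 -m inch '-1 0 0 -0.01 0 0 0;-1 0 0 -0.016 0 0 0;-1 0 0 0 0 0 0;-1 -0.03 0 0 0 0 0;-1 -0.035 0 0 0 0 0;-1 -0.027 0 0 0 0 0;-1 0 0 0 0 0 0;-1 0 0 0 0 0 0;-1 0 0 0 0 0 0'; python3 d.py .4963 -.0331 .066
```

```text
clock: 21.15
tool_pos: [0.4962, -0.0324, 0.0901]
eef_rot: [0.632, 0.775, 0.0, -0.001]
contact_force: [0.4, 0.0, -0.3]
opening: 0.005
finger_force: 0.0
t 21.15 p [ 0.4962 -0.0324  0.0901] op 0.005 ff 0.0 F [ 0.4  0.  -0.3] tooly ang 0.203 zaxis [-0.001  0.001 -1.   ]
[ 0.4963 -0.0331  0.066 ] tool delta [-0.0007 -0.0001  0.0241]
```

```bash
python3 -m inch '-1 0 0 0.01 0 0 0;-1 0 0 0.008 0 0 0;-1 0 0 0.004 0 0 0;-1 0 0 0.003 0 0 0;-1 0 0 0 0 0 0;-1 0 0 0 0 0 0'; python3 -m inch '-1 0 0 0.001 0 0 0;-1 0 0 0 0 0 0;-1 0 0 0 0 0 0'
```

```text
clock: 21.65
tool_pos: [0.4965, -0.0313, 0.0662]
eef_rot: [0.631, 0.776, 0.001, -0.0]
contact_force: [-1.3, 1.5, 6.9]
opening: 0.003
finger_force: 4.0
clock: 21.9
tool_pos: [0.4966, -0.0312, 0.0661]
eef_rot: [0.631, 0.776, 0.001, 0.0]
contact_force: [-3.0, 2.4, 17.2]
opening: 0.005
finger_force: 8.7
```

```bash
python3 -m inch '-1 0 0 -0.01 0 0 0;-1 0 0 -0.03 0 0 0;-1 0 0 -0.04 0 0 0;-1 0 0 -0.04 0 0 0;-1 0 0 -0.03 0 0 0;-1 0 0 0 0 0 0;-1 0 0 0 0 0 0;-1 0 0 0 0 0 0;-1 0 0 0 0 0 0'; python3 hq.py side pics/s4.png
python3 - <<'E'
from plant import *
from h import *
m=camera_model("wrist");p,d=snapshot("wrist");P=cloud("wrist",d,np.array(m["intrinsics"]),np.array(m["view"]))
for n,x,y in(("rnd",.487,.012),("bar",.478,.057),("sq",.496,-.033),("tri",.469,.102)):
    k=(np.hypot(P[...,0]-x,P[...,1]-y)<.006)&(d>0);print(n,k.sum(),np.median(P[...,2][k]))
E
```

```text
clock: 22.65
tool_pos: [0.4954, -0.033, 0.2133]
eef_rot: [0.632, 0.775, -0.001, -0.001]
contact_force: [0.6, 0.8, -0.3]
opening: 0.009
finger_force: 0.0
scene 554 0.08333585368673144 0.10790451177009348 0.11147126397090555
side 566 0.08408473087737568 0.11033335972789426 0.11367956570777259
wrist 3045 0.08452270287822217 0.10940559926936996 0.11235464967534395
rnd 189 0.09089962189362273
bar 189 0.09076190405557333
sq 383 0.23805988879113096
tri 183 0.09080263622564945
```

View pics/s4.png

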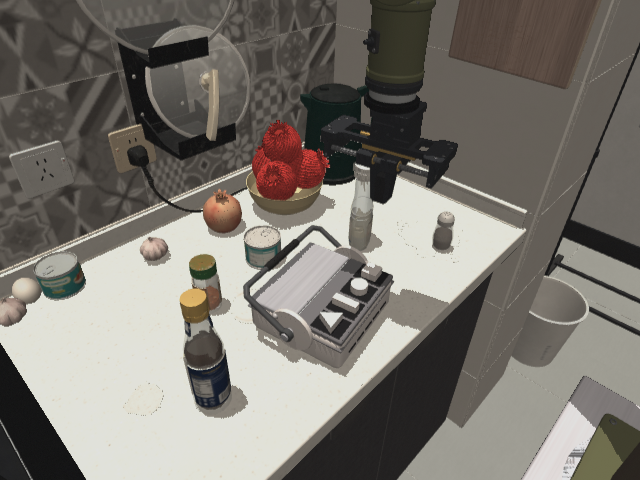

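The handle is home behind the lid and all keys look up. The shaker is upright at (444,232), the bystanders are where they were, and the arm is clear.

```bash
python3 -c "
from plant import r
print(r.finish_job())"
```

```text
the job is handed in; nothing more can be done
None
```

I handed in the job at about 23 s: shaker upright on the worktop, handle at its rear stop, then the round, bar and square keys each pressed to the bottom and released; no verdict came back, and from the camera images I measured the gripper about 29 mm higher than `tool_pos` reports, so I corrected for that (my first handle grip closed above the bar).

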